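# Tip, stack and tag stopper cases in a glassware store

### The job

The cases of glass stoppers stand on end on the upper ledge of the step: tip each one forward over the edge so that they all lie base down together on the lower deck. Then stack them all on the plinth in one square column, each base down, centred, with its long sides along the plinth's long sides, and hang the folded aluminium bay marker astride the rail between its posts. Do not disturb the glassware and funnels.

Things in the scene. Friction and masses are not known exactly. Their poses are not given: they have to be found in the camera images.
- case0_c (a point): centre of a closed grey plastic case (3 or 4 identical; None if absent), 40 mm (own x) by 50 (y) by 80 (z), 0.12 to 0.26 kg. +x face: base with four flush rubber feet; -x face: lid with blank label. Starts on end (z up) on the ledge, base facing the edge within 0.2 rad, centre 40 to 52 mm behind it. Base down: own x points down, 40 mm tall
- case1_c (a point): centre of a closed grey plastic case (3 or 4 identical; None if absent), 40 mm (own x) by 50 (y) by 80 (z), 0.12 to 0.26 kg. +x face: base with four flush rubber feet; -x face: lid with blank label. Starts on end (z up) on the ledge, base facing the edge within 0.2 rad, centre 40 to 52 mm behind it. Base down: own x points down, 40 mm tall
- case2_c (a point): centre of a closed grey plastic case (3 or 4 identical; None if absent), 40 mm (own x) by 50 (y) by 80 (z), 0.12 to 0.26 kg. +x face: base with four flush rubber feet; -x face: lid with blank label. Starts on end (z up) on the ledge, base facing the edge within 0.2 rad, centre 40 to 52 mm behind it. Base down: own x points down, 40 mm tall
- case3_c (a point): centre of a closed grey plastic case (3 or 4 identical; None if absent), 40 mm (own x) by 50 (y) by 80 (z), 0.12 to 0.26 kg. +x face: base with four flush rubber feet; -x face: lid with blank label. Starts on end (z up) on the ledge, base facing the edge within 0.2 rad, centre 40 to 52 mm behind it. Base down: own x points down, 40 mm tall
- step_edge (a point): middle of the upper edge of the fixed two-level step; x points from ledge to deck, y along the edge, z up. Aluminium ledge, level with this point: 30 mm above the table, 100 mm deep (to -x), 380 mm wide. A case slid slowly off it, pushed low on its lid side, tips as its centre passes the edge, turns a quarter turn and lands on its base close to the step
- deck_mid (a point): centre of the top of the step's lower deck, black rubber, 150 mm (own x) by 380 mm (own y), 6 mm above the table and 24 mm below the ledge; cases stand in four places about 92 mm apart along the ledge
- plinth_top (a point): centre of the top of the plinth, a fixed flat wooden board 100 mm (own x) by 70 mm (own y), 12 mm high
- rail_mid (a point): middle of the top face of the rail, a fixed square steel bar 20 x 20 mm along its own y, top 140 mm above the table, on two posts (14 mm thick) 125 mm either side of the middle; clear below between them
- marker_c (a point): centre (half-way up) of the bay marker, a rigid inverted-U saddle of 4 mm aluminium: legs 42 mm across outside (own x), 80 mm long (y), 49 mm tall, 90 g; feet turned out 14 mm each (70 mm across, 4 mm high). Stands open side down; slot 34 mm wide, 45 mm deep, open at both y ends. Hung, its top lies on the bar (centre 20.5 mm below the bar's top), y along the bar
- beaker: bystander, loose: glass beaker, 73 mm wide, 95 mm tall; origin at the centre of its underside
- small_beaker: bystander, loose: small glass beaker, 52 mm wide, 65 mm tall; origin at the centre of its underside
- funnel_a: bystander, loose: white plastic funnel standing mouth down, 86 mm wide, 85 mm tall; origin at the centre of its underside
- funnel_b: bystander, loose: second white funnel standing mouth down, 86 mm wide, 85 mm tall; origin at the centre of its underside
- measure_a: bystander, loose: tall glass measuring cylinder, 200 mm tall, foot 72 mm wide; origin at the centre of its underside
- measure_b: bystander, loose: glass measuring cylinder, 160 mm tall, foot 56 mm wide; origin at the centre of its underside
Not all that is in view belongs to the job. What is shaped like the part that bears case1_c but pink is not meant.

How it is judged:
On the way:
1. every case lies base down and at rest on the lower deck, all at the same time (angle between each of case0_c, case1_c, case2_c, case3_c's own x axis and vertical above 3 rad and x of case0_c in the frame of step_edge between 0.02 and 0.15 m and z of each of case0_c, case1_c, case2_c, case3_c in the frame of step_edge below 0.004 m and linear speed of each of case0, case1, case2, case3 below 0.05 m/s and x of case1_c in the frame of step_edge between 0.02 and 0.15 m and x of case2_c in the frame of step_edge between 0.02 and 0.15 m and x of case3_c in the frame of step_edge between 0.02 and 0.15 m), for 0.2 s.
At the end, for the whole second after the job is handed in: All cases in one column on the plinth, base down and square to it (0.14 rad), centres within 12 mm of its centre seen from above; marker upright (0.15 rad) astride the rail, its top on the bar, between the posts (within 90 mm of the middle, 11 mm across); all at rest (angle between each of case0_c, case1_c, case2_c, case3_c's own x axis and vertical above 3 rad and horizontal distance between each of case0_c, case1_c, case2_c, case3_c and plinth_top below 0.012 m and angle between the z axis of each of case0_c, case1_c, case2_c, case3_c and the x axis of plinth_top, either way round below 0.14 rad and linear speed of each of case0, case1, case2, case3, marker below 0.02 m/s and angle between marker_c's own z axis and vertical below 0.15 rad and x of marker_c in the frame of rail_mid between -0.011 and 0.011 m and y of marker_c in the frame of rail_mid between -0.09 and 0.09 m and z of marker_c in the frame of rail_mid between -0.027 and -0.015 m); the robot touches nothing.
It fails at once if a piece of glassware or a funnel is moved more than 30 mm or tipped over (distance of any of beaker, small_beaker, funnel_a, funnel_b, measure_a, measure_b from where it was at the start of the episode above 0.03 m or angle between any of beaker, small_beaker, funnel_a, funnel_b, measure_a, measure_b's own z axis and vertical above 0.5 rad).
Of case0, case1, case2, case3 only 3 to 4 are there at a start; the rules pass over those that are not, and their reading is None.
At some moment in a run one of marker may be knocked a few centimetres aside while the robot is not near it.
Once in a run the grip may slacken for a moment while it holds something.
It also fails if it takes over 208 s, if anything falls off the work surface, if the arm or the gripper's body presses on something with over 40 N, if the wrist force passes 120 N, or if a joint passes its speed limit or range.

### The arm

A 6-joint arm with a two-finger parallel gripper is mounted at the origin on the work surface. World frame = base frame: x ahead of the robot, y to its left, z up, the work surface at z = 0. Lengths are in m, angles in rad, forces in N, time in s.
With the tool pointing down it reaches from about 0.3 to 0.875 m from the base axis. Payload 6.4 kg.
Tool frame: the origin (TCP) lies midway between the tips of the shut fingers; the grasp point (between the pads) lies 19 mm behind it; z points along the fingers, y is the line along which they close (so a half turn about z gives the same grasp; the last joint's range is limited). The gripper opens to 85 mm and grips with 20 to 120 N. Pads are 22 mm wide; open, the fingers measure 114 mm over their backs; the gripper's body (76 mm by 85 mm) begins 54 mm behind the grasp point. The pads swing forward as they close: fully open they stand 13 mm farther back than shut.
Start: joints at [1.087, 0.181, 1.607, -0, 1.354, -0.206], TCP at [0.158, 0.553, 0.231] pointing down, gripper open.
Joint ranges: [-2.99, 2.99], [-0.89, 2.07], [0.3, 2.58], [-1.14, 4.28], [0, 2.63], [-3.12, 3.12]. Speed limits (rad/s): [2.57, 2.57, 3.01, 3.14, 3.14, 3.14].

### API

Orientations are given as a unit quaternion [w, x, y, z].
In Python, from bench import ctrl gives the robot as it stands. The module is installed in compiled form; this text tells all that it offers.
- The arm moves only by the tool move_arm, never from a script. Its argument "plan" is one flat list of numbers, 6 for each row, row after row: the shift along the world's x, y, z in units of 50 mm (1.0 is 50 mm), then the turn, a rotation vector about the world's x, y, z in rad. A call has 1 to 10 rows; each row is the pose to reach, as a shift and turn from the pose commanded when the call began; what a row does not reach only later rows make up. A row lasts 1/8 s, in which the tool goes at most 62.5 mm and 10.7 degrees, less where a joint would pass 70% of its speed; a pose out of reach is approached as far as the arm can. A call with a gripper value outside its range is refused whole. "grip" is the finger opening in mm, from 0 to 85.4, set as the call begins (left out, the last holds). The fingers move at their own pace and stop on an object; the grip force is fixed at half the most. Time passes only in rows, so rows that repeat a pose let the fingers close. It gives the time, the measured TCP pose, the force, the opening and the grip force at its end, in the units of the state.
- ctrl.get_obs(): the state, without advancing time (a new reading comes with each control period).
- ctrl.camera(name): name is "scene" or "side" or "wrist"; returns a dict with "pixels" (480x640x3 uint8, red, green, blue), "fx", "fy", "cx", "cy" (pixels), "origin" and "attitude" of the camera in the world. Camera axes: x right, y down, z forward; pixel columns grow to the right and rows downward; lengths in m; the calibration is good to about 2 mm. The wrist camera is an equidistant fisheye: a pixel r from the principal point sees the ray r / f radians off the axis. A picture is of the moment at which its call begins. There is no depth.
- ctrl.hand_in(): hands the job in; it is judged then, once.
The state is a dict: "time_s": time; "q": joint angles; "dq": joint speeds; "joint_efforts": joint torques, N m; "eef_pos": TCP position; "eef_rot": TCP orientation; "wrist_force": force on the tool from outside, world axes, zero at the start; "torque": the same for the moment, N m; "opening": opening from 0.0 (shut) to 1.0 (fully open); "grasp_force": force on a finger pad.
Only numpy, scipy, OpenCV 4.12 (cv2) and the standard library are available. Lean on these libraries where they do the work, as an engineer would, in place of code of your own. Each camera call takes 0.05 s, during which the arm holds its last target. There are 200 camera calls.

## Working session

There is one attempt and no reset: what is moved stays moved. The work goes in short steps, Python scripts to look and compute and a tool call to move; the robot and the scene stay as the last step left them, time stands still between calls to the robot, and variables do not carry over. Pictures are saved under pics/ and viewed, at most 16 in all, crops included, and the job is handed in when it is done.

Besides the shell and the picture viewer there is one more tool, called after "Request:" as name(argument=value, ...) on one line, values as JSON. move_arm: Moves the arm, as the interface text tells. Its arguments: {"type":"object","properties":{"plan":{"type":"array"},"grip":{"type":"number"}},"required":["plan"]}

```bash
mkdir -p pics; ls; python3 - <<'E'
from bench import ctrl
import cv2
o=ctrl.get_obs(); print(o['time_s'],o['eef_pos'],o['eef_rot'],o['opening'])
for n in ["scene","side","wrist"]:
    c=ctrl.camera(n); cv2.imwrite(f"pics/{n}0.png",c["pixels"][:,:,::-1])
    print(n,[c[k] for k in("fx","fy","cx","cy","origin","attitude")])
E
```

```text
pics
0.0 [0.15742317 0.55244978 0.2303783 ] [-2.96628599e-04  1.38446471e-01  9.90369522e-01 -8.35063760e-04] 0.9977197853767805
scene [494.6589158528852, 494.6589158528852, 317.9661716545956, 239.24163073544153, array([1.43120841, 1.00978844, 1.15058189]), array([-0.1589972 ,  0.30082074,  0.84632428, -0.40983165])]
side [558.5396958602297, 558.5396958602297, 317.9631009008181, 239.50878771759162, array([-0.07695531, -1.18636317,  1.16367967]), array([-0.42105968,  0.87524257, -0.20974904,  0.11253682])]
wrist [371.64829954431775, 371.64829954431775, 320.23197128391723, 242.91821840292658, array([0.08677618, 0.57274946, 0.37335648]), array([0.11732346, 0.78961145, 0.59589068, 0.08754004])]
```

View pics/scene0.png

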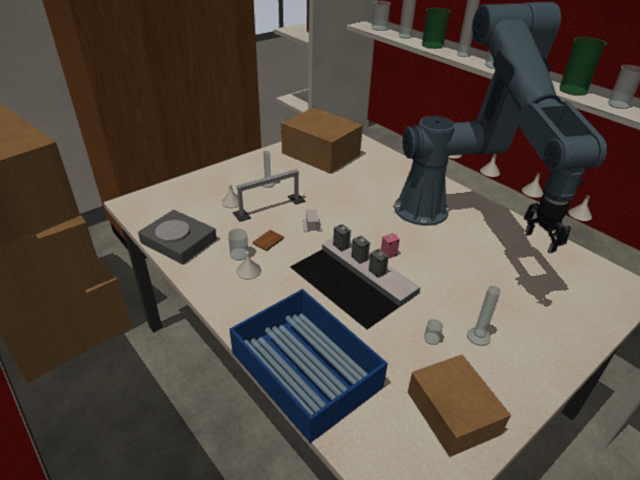

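View pics/side0.png

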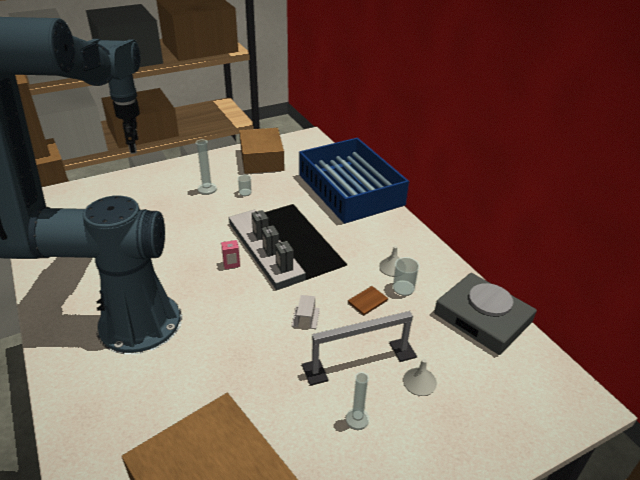

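View pics/wrist0.png

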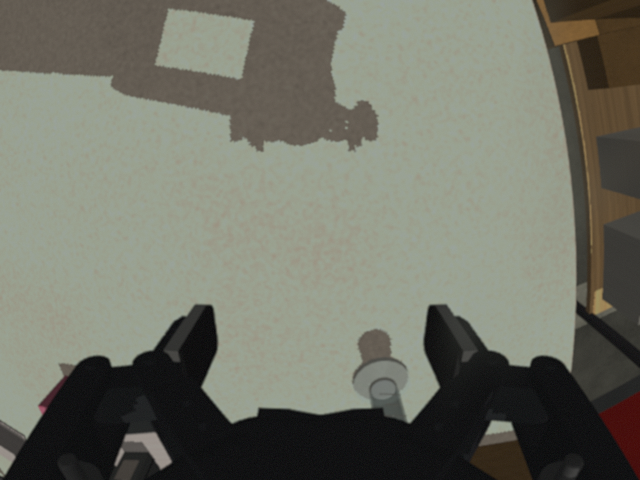

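```bash
cat > h.py <<'E'
import numpy as np,cv2
from scipy.spatial.transform import Rotation as R
def rot(q): q=np.array(q); return R.from_quat([q[1],q[2],q[3],q[0]]).as_matrix()
def ray(c,u,v,fish=False):
    x=(u-c["cx"])/c["fx"];y=(v-c["cy"])/c["fy"]
    if fish:
        r=np.hypot(x,y); d=np.array([x/r*np.sin(r),y/r*np.sin(r),np.cos(r)]) if r>0 else np.array([0,0,1.])
    else: d=np.array([x,y,1.])
    return rot(c["attitude"])@d
def onz(c,u,v,z,fish=False):
    d=ray(c,u,v,fish); o=np.array(c["origin"]); return o+d*(z-o[2])/d[2]
def proj(c,p,fish=False):
    d=rot(c["attitude"]).T@(np.array(p)-c["origin"])
    if fish:
        t=np.arctan2(np.hypot(d[0],d[1]),d[2]); n=np.hypot(d[0],d[1])+1e-12
        return c["cx"]+c["fx"]*t*d[0]/n, c["cy"]+c["fy"]*t*d[1]/n
    return c["cx"]+c["fx"]*d[0]/d[2], c["cy"]+c["fy"]*d[1]/d[2]
def crop(img,x0,y0,w,h,s,fn):
    im=cv2.resize(img[y0:y0+h,x0:x0+w],None,fx=s,fy=s,interpolation=cv2.INTER_CUBIC)
    for k in range(0,w,20): cv2.putText(im,str(x0+k),(int(k*s),10),0,.35,(0,255,255),1); cv2.line(im,(int(k*s),0),(int(k*s),5),(0,255,255),1)
    for k in range(0,h,20): cv2.putText(im,str(y0+k),(0,int(k*s)+4),0,.35,(0,255,255),1)
    cv2.imwrite(fn,im)
E
python3 - <<'E'
from h import *
crop(cv2.imread("pics/scene0.png"),230,165,200,150,4,"pics/sA.png")
crop(cv2.imread("pics/side0.png"),215,200,210,157,3.8,"pics/sB.png")
E
```

```text
(no output)
```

View pics/sA.png

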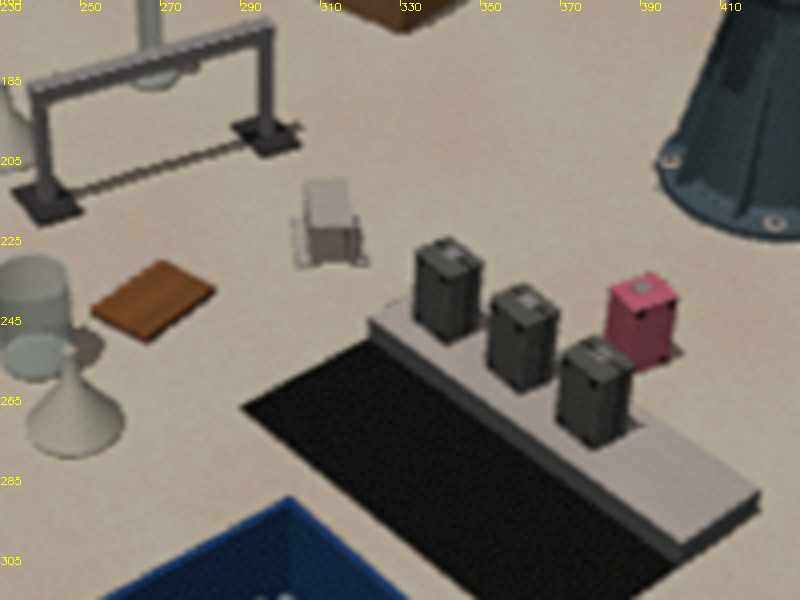

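View pics/sB.png

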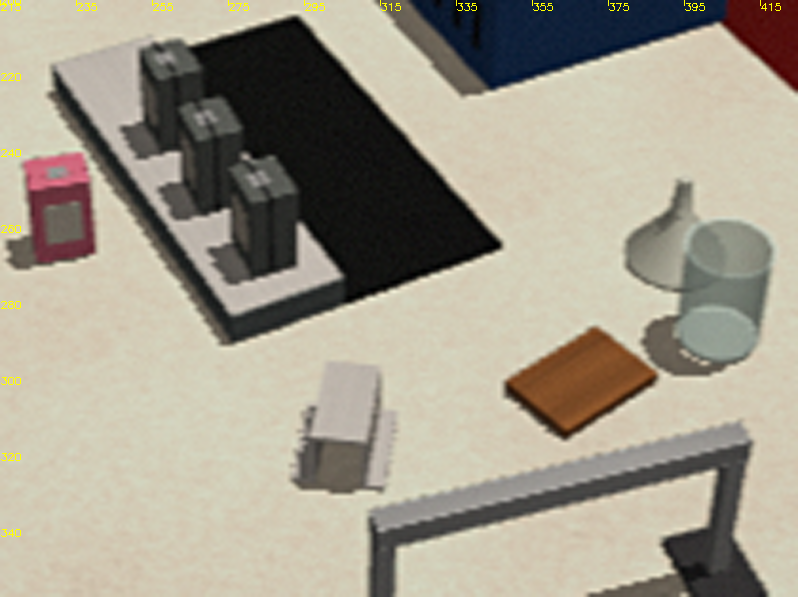

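```bash
cat >> h.py <<'E'
SC=dict(fx=494.6589,fy=494.6589,cx=317.966,cy=239.2416,origin=np.array([1.43120841,1.00978844,1.15058189]),attitude=[-0.1589972,0.30082074,0.84632428,-0.40983165])
SI=dict(fx=558.5397,fy=558.5397,cx=317.963,cy=239.5088,origin=np.array([-0.07695531,-1.18636317,1.16367967]),attitude=[-0.42105968,0.87524257,-0.20974904,0.11253682])
def a(u,v,z): return onz(SC,230+(u+.5)/4-.5,165+(v+.5)/4-.5,z)[:2].round(4)
def b(u,v,z): return onz(SI,215+(u+.5)/3.8-.5,200+(v+.5)/3.8-.5,z)[:2].round(4)
E
python3 - <<'E'
from h import *
print("ledge sc: frontA,frontB,backB",a(370,321,.03),a(683,545,.03),a(760,492,.03),"deckcorner",a(240,407,.006))
print("ledge si: backA,frontA,backB",b(232,315,.03),b(345,279,.03),b(52,66,.03),"deck",b(502,244,.006),b(297,16,.006))
print("plinth sc",[list(a(*p,.012)) for p in [(92,307),(162,260),(215,290),(147,335)]])
print("plinth si",[list(b(*p,.012)) for p in [(505,384),(595,327),(657,376),(566,432)]])
print("rail sc ends (top mid)",a(35,88,.14),a(270,25,.14)," si",b(377,518,.14),b(745,432,.14))
print("marker sc top", [list(a(*p,.049)) for p in [(305,181),(346,180),(355,228),(308,228)]])
print("marker si top", [list(b(*p,.049)) for p in [(326,363),(381,367),(368,440),(307,435)]])
for n,t in dict(A=[(414,250),(447,237),(483,262),(448,281)],B=[(487,302),(520,284),(559,300),(524,325)],C=[(558,348),(598,336),(633,360),(596,384)]).items(): print("case sc",n,[list(a(*p,.11)) for p in t],np.mean([a(*p,.11) for p in t],0))
for n,t in dict(A=[(230,166),(264,156),(298,183),(262,195)],B=[(180,109),(214,97),(242,122),(206,134)],C=[(139,48),(178,39),(204,65),(164,75)]).items(): print("case si",n,[list(b(*p,.11)) for p in t],np.mean([b(*p,.11) for p in t],0))
E
```

```text
ledge sc: frontA,frontB,backB [ 0.4987 -0.0475] [0.4872 0.3272] [0.3915 0.3248] deckcorner [ 0.647 -0.048]
ledge si: backA,frontA,backB [ 0.3977 -0.0529] [ 0.4959 -0.0542] [0.3872 0.3203] deck [ 0.6451 -0.049 ] [0.6349 0.3269]
plinth sc [[np.float64(0.6735), np.float64(-0.24)], [np.float64(0.5802), np.float64(-0.2595)], [np.float64(0.5683), np.float64(-0.1904)], [np.float64(0.6572), np.float64(-0.1746)]]
plinth si [[np.float64(0.5614), np.float64(-0.199)], [np.float64(0.6576), np.float64(-0.1751)], [np.float64(0.6715), np.float64(-0.2437)], [np.float64(0.5771), np.float64(-0.2637)]]
rail sc ends (top mid) [ 0.6117 -0.4162] [ 0.36   -0.3735]  si [ 0.3566 -0.3776] [ 0.612  -0.4197]
marker sc top [[np.float64(0.4225), np.float64(-0.2377)], [np.float64(0.3896), np.float64(-0.2143)], [np.float64(0.4342), np.float64(-0.147)], [np.float64(0.4694), np.float64(-0.1745)]]
marker si top [[np.float64(0.4313), np.float64(-0.1515)], [np.float64(0.4664), np.float64(-0.1737)], [np.float64(0.4234), np.float64(-0.2365)], [np.float64(0.3861), np.float64(-0.2124)]]
case sc A [[np.float64(0.4695), np.flo
[... 446 characters left out ...]
], [np.float64(0.4273), np.float64(0.2023)], [np.float64(0.4734), np.float64(0.205)]] [0.448375 0.180425]
case si A [[np.float64(0.4336), np.float64(0.0261)], [np.float64(0.4631), np.float64(0.0258)], [np.float64(0.4728), np.float64(-0.0168)], [np.float64(0.4412), np.float64(-0.0178)]] [0.452675 0.004325]
case si B [[np.float64(0.4274), np.float64(0.1121)], [np.float64(0.4589), np.float64(0.115)], [np.float64(0.4657), np.float64(0.074)], [np.float64(0.4331), np.float64(0.0722)]] [0.446275 0.093325]
case si C [[np.float64(0.4297), np.float64(0.2063)], [np.float64(0.4646), np.float64(0.2041)], [np.float64(0.4695), np.float64(0.1597)], [np.float64(0.4338), np.float64(0.1613)]] [0.4494  0.18285]
```

```bash
python3 - <<'E'
from h import *
print("beaker",a(37,358,0),b(717,333,0)); print("funnel",a(75,428,0),b(675,262,0))
f=lambda c,u,v,z:onz(c,u,v,z)[:2].round(3)
print("pink",a(642,292,.08),b(57,170,.08))
print("measA(rail)",f(SI,357,422,0),"funnelb",f(SI,420,383,0),"measB",f(SC,479,337,0),f(SI,207,188,0),"smallb",f(SC,433,339,0),f(SI,244,193,0))
E
```

```text
beaker [ 0.7464 -0.2214] [ 0.7496 -0.214 ]
funnel [ 0.7722 -0.1202] [ 0.7671 -0.1267]
pink [0.3229 0.1177] [0.3204 0.1173]
measA(rail) [ 0.384 -0.554] funnelb [ 0.586 -0.529] measB [0.388 0.565] [0.392 0.57 ] smallb [0.505 0.482] [0.505 0.478]
```

Request:
move_arm(plan=[0.6,-0.95,-0.2,0,0,0.04,1.2,-1.9,-0.4,0,0,0.08,1.8,-2.8,-0.6,0,0,0.12,2.4,-3.7,-0.8,0,0,0.16,3.0,-4.65,-1.0,0,0,0.2,3.6,-5.6,-1.2,0,0,0.24,4.2,-6.5,-1.4,0,0,0.28,4.8,-7.45,-1.6,0,0,0.306,4.8,-7.45,-1.6,0,0,0.306,4.8,-7.45,-1.6,0,0,0.306], grip=15)

```text
time_s: 1.4
eef_pos: [0.3973, 0.1805, 0.1511]
eef_rot: [-0.0, -0.013, 1.0, 0.0]
wrist_force: [0.1, 0.6, 0.2]
opening: 0.176
grasp_force: 0.0
```

Request:
move_arm(plan=[0,0,-0.7,0,0,0,0,0,-1.4,0,0,0,0,0,-2.0,0,0,0,0,0,-2.1,0,0,0,0,0,-2.1,0,0,0,0.1,0.003,-2.1,0,0,0,0.2,0.006,-2.1,0,0,0,0.3,0.009,-2.1,0,0,0,0.35,0.01,-2.1,0,0,0,0.4,0.011,-2.1,0,0,0])

```text
time_s: 2.65
eef_pos: [0.4182, 0.181, 0.0467]
eef_rot: [0.0, -0.014, 1.0, 0.0]
wrist_force: [-1.5, -0.9, 0.6]
opening: 0.176
grasp_force: 0.3
```

```bash
python3 - <<'E'
from h import *
from bench import ctrl
c=ctrl.camera("wrist"); cv2.imwrite("pics/w1.png",c["pixels"][:,:,::-1])
s=ctrl.camera("side")["pixels"][:,:,::-1]
crop(s,215,180,140,105,2.8,"pics/t.png")
im=np.hstack([cv2.resize(cv2.imread("pics/w1.png"),(400,300)),cv2.resize(cv2.imread("pics/t.png"),(400,300))]);cv2.imwrite("pics/w1b.png",im)
E
```

```text
(no output)
```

View pics/w1b.png

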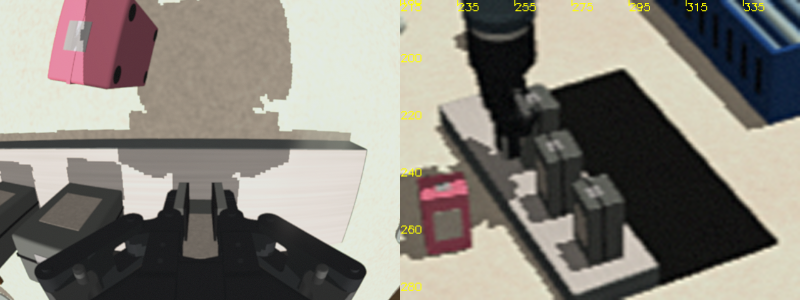

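Request:
move_arm(plan=[0.08,0.002,0,0,0,0,0.16,0.004,0,0,0,0,0.24,0.007,0,0,0,0,0.32,0.009,0,0,0,0,0.4,0.011,0,0,0,0,0.48,0.013,0,0,0,0,0.56,0.016,0,0,0,0,0.62,0.017,0,0,0,0,0.68,0.019,0,0,0,0,0.72,0.02,0,0,0,0])

```text
time_s: 4.0
eef_pos: [0.4539, 0.182, 0.0463]
eef_rot: [0.0, -0.014, 1.0, 0.0]
wrist_force: [-1.3, -0.8, 1.2]
opening: 0.175
grasp_force: 0.4
```

Request:
move_arm(plan=[0.03,0.001,0,0,0,0,0.06,0.002,0,0,0,0,0.09,0.002,0,0,0,0,0.12,0.003,0,0,0,0,0.15,0.004,0,0,0,0,0.18,0.005,0,0,0,0,0.21,0.006,0,0,0,0,0.24,0.007,0,0,0,0,0.27,0.007,0,0,0,0,0.3,0.008,0,0,0,0])

```text
time_s: 5.25
eef_pos: [0.4688, 0.1824, 0.0463]
eef_rot: [-0.0, -0.014, 1.0, 0.0]
wrist_force: [0.7, 0.9, 0.1]
opening: 0.175
grasp_force: 0.0
```

```bash
python3 - <<'E'
from h import *
from bench import ctrl
o=ctrl.get_obs();print(o["eef_pos"],o["wrist_force"])
s=ctrl.camera("side")["pixels"][:,:,::-1];crop(s,215,180,140,105,2.8,"pics/t.png")
s=ctrl.camera("scene")["pixels"][:,:,::-1];crop(s,310,200,140,105,2.8,"pics/t2.png")
cv2.imwrite("pics/w2.png",np.hstack([cv2.imread("pics/t.png"),cv2.imread("pics/t2.png")]))
E
```

```text
[0.46877071 0.18243618 0.04628197] [0.71020975 0.9286021  0.13308159]
```

View pics/w2.png

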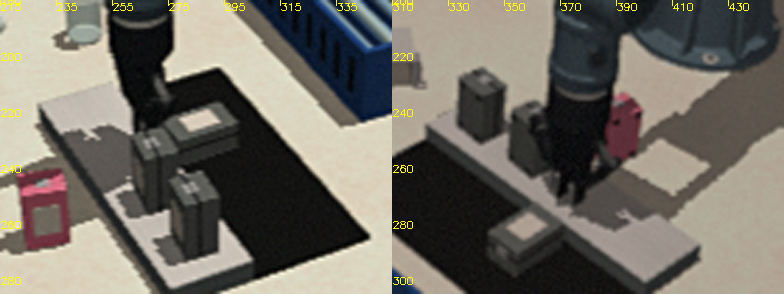

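Request:
move_arm(plan=[-0.75,-0.02,0,0,0,0,-1.48,-0.04,0,0,0,0,-1.48,-0.6,0,0,0,0,-1.48,-1.2,0,0,0,0,-1.48,-1.84,0,0,0,0,-1.48,-1.84,0,0,0,0,-1.36,-1.84,0,0,0,0,-1.24,-1.835,0,0,0,0,-1.16,-1.83,0,0,0,0,-1.1,-1.83,0,0,0,0])

```text
time_s: 6.6
eef_pos: [0.4138, 0.0914, 0.0461]
eef_rot: [-0.0, -0.015, 1.0, 0.0]
wrist_force: [-1.1, -0.4, 0.6]
opening: 0.175
grasp_force: 0.4
```

Request:
move_arm(plan=[0.08,0.002,0,0,0,0,0.16,0.004,0,0,0,0,0.24,0.007,0,0,0,0,0.32,0.009,0,0,0,0,0.4,0.011,0,0,0,0,0.48,0.013,0,0,0,0,0.56,0.016,0,0,0,0,0.64,0.017,0,0,0,0,0.72,0.019,0,0,0,0,0.78,0.02,0,0,0,0])

```text
time_s: 7.85
eef_pos: [0.453, 0.0919, 0.0464]
eef_rot: [0.0, -0.014, 1.0, -0.0]
wrist_force: [0.0, -0.8, -0.0]
opening: 0.173
grasp_force: 0.5
```

Request:
move_arm(plan=[0.04,0.001,0,0,0,0,0.08,0.002,0,0,0,0,0.12,0.002,0,0,0,0,0.16,0.003,0,0,0,0,0.2,0.004,0,0,0,0,0.24,0.005,0,0,0,0,0.28,0.006,0,0,0,0,0.31,0.007,0,0,0,0,0.34,0.007,0,0,0,0,0.36,0.008,0,0,0,0])

```text
time_s: 9.1
eef_pos: [0.4707, 0.0923, 0.0463]
eef_rot: [-0.0, -0.014, 1.0, -0.0]
wrist_force: [0.1, -0.4, 0.1]
opening: 0.175
grasp_force: 0.0
```

Request:
move_arm(plan=[-0.7,-0.02,0,0,0,0,-1.4,-0.04,0,0,0,0,-1.4,-0.6,0,0,0,0,-1.4,-1.2,0,0,0,0,-1.4,-1.8,0,0,0,0,-1.4,-1.8,0,0,0,0,-1.28,-1.8,0,0,0,0,-1.16,-1.795,0,0,0,0,-1.08,-1.79,0,0,0,0,-1.0,-1.79,0,0,0,0])

```text
time_s: 10.35
eef_pos: [0.4212, 0.0035, 0.0464]
eef_rot: [0.0, -0.015, 1.0, -0.0]
wrist_force: [-1.1, -0.3, 1.5]
opening: 0.175
grasp_force: 0.4
```

Request:
move_arm(plan=[0.08,0.002,0,0,0,0,0.16,0.004,0,0,0,0,0.24,0.007,0,0,0,0,0.32,0.009,0,0,0,0,0.4,0.011,0,0,0,0,0.48,0.013,0,0,0,0,0.56,0.016,0,0,0,0,0.62,0.017,0,0,0,0,0.68,0.019,0,0,0,0,0.72,0.02,0,0,0,0])

```text
time_s: 11.6
eef_pos: [0.4569, 0.0038, 0.0463]
eef_rot: [0.0, -0.014, 1.0, -0.0]
wrist_force: [-0.8, -0.0, 1.3]
opening: 0.174
grasp_force: 0.5
```

Request:
move_arm(plan=[0.04,0.001,0,0,0,0,0.08,0.002,0,0,0,0,0.12,0.002,0,0,0,0,0.16,0.003,0,0,0,0,0.2,0.004,0,0,0,0,0.24,0.005,0,0,0,0,0.28,0.006,0,0,0,0,0.31,0.007,0,0,0,0,0.34,0.007,0,0,0,0,0.36,0.008,0,0,0,0])

```text
time_s: 12.85
eef_pos: [0.4747, 0.0042, 0.0463]
eef_rot: [-0.0, -0.014, 1.0, -0.0]
wrist_force: [0.4, 0.1, -0.4]
opening: 0.171
grasp_force: 0.0
```

Request:
move_arm(plan=[-0.7,0,0.5,0,0,0,-1.4,0,1.5,0,0,0,-2,0,2.5,0,0,0,-2.5,0,3.5,0,0,0,-2.5,0,4,0,0,0,-2.5,0,4,0,0,0])

```text
time_s: 13.6
eef_pos: [0.3509, 0.0038, 0.2485]
eef_rot: [0.003, -0.014, 1.0, -0.001]
wrist_force: [0.3, -0.2, 0.0]
opening: 0.174
grasp_force: 0.0
```

```bash
python3 - <<'E'
from h import *
from bench import ctrl
print(ctrl.get_obs()["eef_pos"])
s=ctrl.camera("side")["pixels"][:,:,::-1];crop(s,225,190,130,200,3,"pics/t.png")
s=ctrl.camera("scene")["pixels"][:,:,::-1];crop(s,300,180,130,200,3,"pics/t2.png")
cv2.imwrite("pics/w3.png",np.hstack([cv2.imread("pics/t.png"),cv2.imread("pics/t2.png")]))
E
```

```text
[0.35090467 0.00376767 0.24846061]
```

View pics/w3.png

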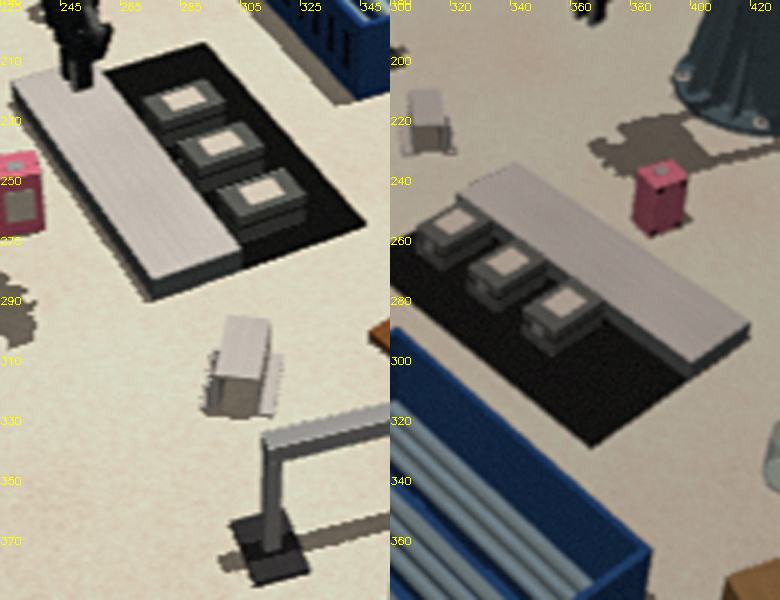

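```bash
python3 - <<'E'
from h import *
from bench import ctrl
def fs(u,v): return onz(SI,225+(u+.5)/3-.5,190+(v+.5)/3-.5,.046)[:2].round(4)
def fc(u,v): return onz(SC,300+(u-390+.5)/3-.5,180+(v+.5)/3-.5,.046)[:2].round(4)
S=dict(C=[(143,97),(206,80),(226,102),(164,121)],B=[(177,149),(240,125),(264,150),(200,172)],A=[(216,195),(283,172),(306,200),(240,222)])
K=dict(A=[(417,232),(467,203),(495,226),(443,254)],B=[(467,265),(518,238),(548,260),(497,292)],C=[(523,308),(575,278),(606,302),(552,335)])
for k in "ABC":
  for f,D in((fs,S),(fc,K)):
    P=np.array([f(*p) for p in D[k]]); print(k,P.mean(0).round(4),P.tolist())
for n,CM,boxes in (("side",SI,{'C':(270,213,302,231),'B':(282,228,314,248),'A':(294,243,328,264)}),("scene",SC,{'A':(308,245,336,266),'B':(325,258,353,278),'C':(343,271,372,292)})):
  g=cv2.cvtColor(ctrl.camera(n)["pixels"],cv2.COLOR_RGB2GRAY)
  for k,(x0,y0,x1,y1) in boxes.items():
    m=(g[y0:y1,x0:x1]>120).astype(np.uint8); N,L,st,ce=cv2.connectedComponentsWithStats(m)
    j=1+np.argmax(st[1:,4]); u,v=ce[j]+[x0,y0]
    q=[onz(CM,x+x0,y+y0,.046)[:2] for y,x in zip(*np.where(L==j))]
    (cx,cy),(w,h),an=cv2.minAreaRect((np.array(q)*1000).astype(np.float32))
    print(n,k,st[j].tolist(),onz(CM,u,v,.046)[:2].round(4),(w,h,an))
E
```

```text
A [ 0.5425 -0.005 ] [[0.5016, 0.0187], [0.5817, 0.0216], [0.5818, -0.0297], [0.5049, -0.0307]]
A [0.5532 0.0133] [[0.5926, -0.0096], [0.5121, -0.0146], [0.5142, 0.0383], [0.5938, 0.0391]]
B [0.5396 0.0863] [[0.4976, 0.1064], [0.5772, 0.1147], [0.5808, 0.0638], [0.503, 0.0602]]
B [0.5468 0.0971] [[0.5846, 0.0705], [0.5076, 0.0711], [0.5068, 0.1211], [0.588, 0.1256]]
C [0.5425 0.1828] [[0.5027, 0.2081], [0.5799, 0.2065], [0.582, 0.1592], [0.5055, 0.1576]]
C [0.5445 0.1878] [[0.5828, 0.1627], [0.5039, 0.1624], [0.5045, 0.2124], [0.5869, 0.2135]]
side C [9, 6, 15, 8, 79] [0.5422 0.1861] (43.304901123046875, 32.918025970458984, 3.3233842849731445)
side B [9, 5, 16, 9, 88] [0.5448 0.0962] (44.06327438354492, 32.480525970458984, 2.1817820072174072)
side A [10, 6, 16, 9, 96] [0.547  0.0045] (43.47368240356445, 33.138916015625, 1.0035018920898438)
scene A [0, 0, 14, 11, 96] [ 0.55   -0.0371] (56.65517807006836, 46.621280670166016, 51.14405822753906)
scene B [7, 5, 14, 8, 70] [0.5438 0.0939] (30.040128707885742, 40.27975082397461, 87.94015502929688)
scene C [8, 5, 14, 9, 76] [0.5409 0.1834] (40.007450103759766, 29.923458099365234, 3.9256186485290527)
```

Request:
move_arm(plan=[0.9,0,-0.5,0,0,0,1.8,0,-1.0,0,0,0,2.8,0,-1.7,0,0,0,3.6,0,-2.4,0,0,0,3.92,0,-3.2,0,0,0,3.92,0,-4.0,0,0,0,3.92,0,-4.5,0,0,0,3.92,0,-4.8,0,0,0,3.92,0,-4.8,0,0,0], grip=70)

```text
time_s: 14.92
eef_pos: [0.5443, 0.0045, 0.0046]
eef_rot: [-0.002, -0.014, 1.0, 0.0]
wrist_force: [-0.2, 0.3, -0.4]
opening: 0.819
grasp_force: 0.0
```

Request:
move_arm(plan=[0,0,0,0,0,0,0,0,0,0,0,0,0,0,0,0,0,0,0,0,0,0,0,0,0,0,0,0,0,0,0,0,0,0,0,0], grip=30)

```text
time_s: 15.68
eef_pos: [0.5466, 0.004, 0.0075]
eef_rot: [0.001, -0.014, 1.0, -0.0]
wrist_force: [-1.5, -0.1, 6.0]
opening: 0.579
grasp_force: 63.6
```

Request:
move_arm(plan=[0,0,0.4,0,0,0,0,0,1.0,0,0,0,0.1,-0.4,1.6,0,0,0.03,0.4,-1.2,2.0,0,0,0.07,0.7,-2.1,2.0,0,0,0.1,1.0,-3.0,2.0,0,0,0.14,1.3,-3.8,2.0,0,0,0.18,1.43,-4.3,1.8,0,0,0.182,1.43,-4.44,1.5,0,0,0.182,1.43,-4.44,1.2,0,0,0.182])

```text
time_s: 16.92
eef_pos: [0.6162, -0.2171, 0.0646]
eef_rot: [-0.001, -0.105, 0.995, 0.001]
wrist_force: [-0.1, 0.9, -2.0]
opening: 0.581
grasp_force: 63.0
```

Request:
move_arm(plan=[0,0,-0.2,0,0,0,0,0,-0.4,0,0,0,0,0,-0.4,0,0,0,0,0,-0.4,0,0,0])

```text
time_s: 17.42
eef_pos: [0.6176, -0.2176, 0.0468]
eef_rot: [0.0, -0.105, 0.994, -0.0]
wrist_force: [0.5, -0.1, -1.4]
opening: 0.575
grasp_force: 63.0
```

```bash
python3 - <<'E'
from h import *
from bench import ctrl
print(ctrl.get_obs()["eef_pos"])
s=ctrl.camera("side")["pixels"][:,:,::-1];crop(s,270,240,130,200,3,"pics/t.png")
s=ctrl.camera("scene")["pixels"][:,:,::-1];crop(s,225,150,130,200,3,"pics/t2.png")
cv2.imwrite("pics/w4.png",np.hstack([cv2.imread("pics/t.png"),cv2.imread("pics/t2.png")]))
E
```

```text
[ 0.61757499 -0.21762458  0.04678093]
```

View pics/w4.png

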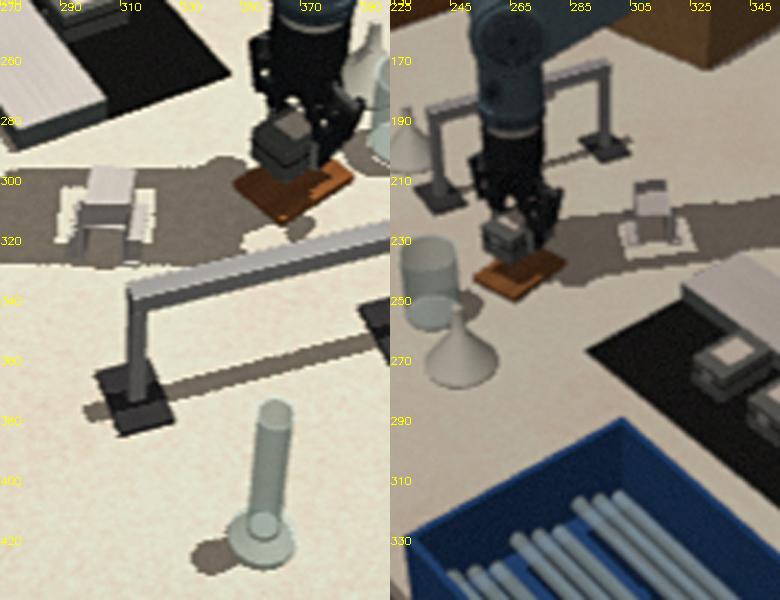

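Request:
move_arm(plan=[0,0,-0.25,0,0,0,0,0,-0.5,0,0,0,0,0,-0.6,0,0,0,0,0,-0.65,0,0,0,0,0,-0.65,0,0,0,0,0,-0.65,0,0,0])

```text
time_s: 18.27
eef_pos: [0.6174, -0.2179, 0.0139]
eef_rot: [0.0, -0.105, 0.994, -0.0]
wrist_force: [-0.1, 0.1, -2.0]
opening: 0.58
grasp_force: 63.0
```

Request:
move_arm(plan=[0,0,0,0,0,0,0,0,0,0,0,0,0,0,0,0,0,0,0,0,0,0,0,0,0,0,0.5,0,0,0,0,0,1.2,0,0,0,0,0,2.0,0,0,0,0,0,2.4,0,0,0], grip=66)

```text
time_s: 19.27
eef_pos: [0.6183, -0.2184, 0.1365]
eef_rot: [0.002, -0.105, 0.994, -0.001]
wrist_force: [0.2, -0.3, 0.9]
opening: 0.768
grasp_force: 0.0
```

Request:
move_arm(plan=[-0.2,0.8,0,0,0,-0.03,-0.4,1.7,0,0,0,-0.06,-0.6,2.6,0,0,0,-0.09,-0.8,3.5,0,0,0,-0.12,-1.0,4.4,0,0,0,-0.15,-1.2,5.3,0,0,0,-0.18,-1.48,6.1,0,0,0,-0.182,-1.48,6.26,-0.5,0,0,-0.182,-1.48,6.26,-1.2,0,0,-0.182,-1.48,6.26,-1.6,0,0,-0.182], grip=70)

```text
time_s: 20.52
eef_pos: [0.5415, 0.0957, 0.0514]
eef_rot: [-0.002, -0.014, 1.0, 0.0]
wrist_force: [-0.3, 0.3, -0.5]
opening: 0.82
grasp_force: 0.0
```

Request:
move_arm(plan=[0,0,-0.3,0,0,0,0,0,-0.6,0,0,0,0,0,-0.8,0,0,0,0,0,-0.88,0,0,0,0,0,-0.9,0,0,0,0,0,-0.9,0,0,0])

```text
time_s: 21.28
eef_pos: [0.5436, 0.0952, 0.0093]
eef_rot: [0.0, -0.014, 1.0, -0.0]
wrist_force: [0.3, 0.5, -0.9]
opening: 0.819
grasp_force: 0.0
```

Request:
move_arm(plan=[0,0,0,0,0,0,0,0,0,0,0,0,0,0,0,0,0,0,0,0,0,0,0,0,0,0,0,0,0,0,0,0,0,0,0,0], grip=30)

```text
time_s: 22.02
eef_pos: [0.5438, 0.0952, 0.0095]
eef_rot: [0.001, -0.014, 1.0, -0.0]
wrist_force: [-0.1, 0.2, 5.5]
opening: 0.58
grasp_force: 63.2
```

Request:
move_arm(plan=[0,0,0.6,0,0,0,0,0,1.5,0,0,0,0.1,-0.5,2.3,0,0,0.03,0.3,-1.4,2.5,0,0,0.06,0.5,-2.3,2.5,0,0,0.09,0.8,-3.2,2.5,0,0,0.12,1.0,-4.1,2.5,0,0,0.15,1.3,-5.0,2.5,0,0,0.182,1.48,-5.9,2.5,0,0,0.182,1.48,-6.26,2.3,0,0,0.182])

```text
time_s: 23.28
eef_pos: [0.6175, -0.2206, 0.1236]
eef_rot: [0.0, -0.104, 0.995, -0.001]
wrist_force: [0.3, 0.7, -1.3]
opening: 0.573
grasp_force: 62.9
```

Request:
move_arm(plan=[0,0,-0.5,0,0,0,0,0,-0.9,0,0,0,0,0,-1.1,0,0,0,0,0,-1.1,0,0,0,0,0,-1.1,0,0,0])

```text
time_s: 23.9
eef_pos: [0.6179, -0.2178, 0.0697]
eef_rot: [0.001, -0.105, 0.994, -0.0]
wrist_force: [0.3, -1.2, -1.8]
opening: 0.578
grasp_force: 62.9
```

```bash
python3 - <<'E'
from h import *
from bench import ctrl
print(ctrl.get_obs()["eef_pos"])
s=ctrl.camera("side")["pixels"][:,:,::-1];crop(s,320,230,100,100,4,"pics/t.png")
s=ctrl.camera("scene")["pixels"][:,:,::-1];crop(s,225,180,100,100,4,"pics/t2.png")
cv2.imwrite("pics/w5.png",np.hstack([cv2.imread("pics/t.png"),cv2.imread("pics/t2.png")]))
E
```

```text
[ 0.61789622 -0.21775394  0.06974999]
```

View pics/w5.png

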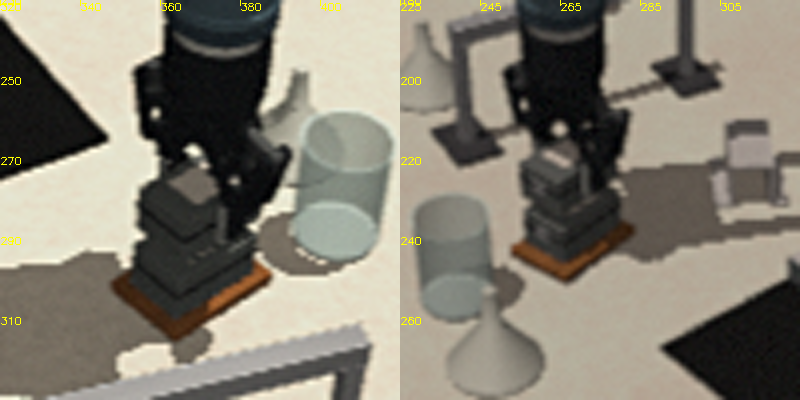

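Request:
move_arm(plan=[0,0,-0.12,0,0,0,0,0,-0.2,0,0,0,0,0,-0.26,0,0,0,0,0,-0.28,0,0,0,0,0,-0.28,0,0,0,0,0,-0.28,0,0,0])

```text
time_s: 24.75
eef_pos: [0.6173, -0.2179, 0.0556]
eef_rot: [0.0, -0.105, 0.994, -0.0]
wrist_force: [-3.5, 1.6, 4.8]
opening: 0.575
grasp_force: 63.8
```

Request:
move_arm(plan=[0,0,0,0,0,0,0,0,0,0,0,0,0,0,0,0,0,0,0,0,0,0,0,0,0,0,0.4,0,0,0,0,0,1.0,0,0,0,0,0,1.7,0,0,0,0,0,2.0,0,0,0], grip=66)

```text
time_s: 25.75
eef_pos: [0.6187, -0.2186, 0.1589]
eef_rot: [0.002, -0.105, 0.994, -0.002]
wrist_force: [-0.0, 0.3, -0.3]
opening: 0.776
grasp_force: 0.0
```

Request:
move_arm(plan=[-0.2,1.0,0,0,0,-0.03,-0.4,2.1,0,0,0,-0.06,-0.6,3.2,0,0,0,-0.09,-0.8,4.3,0,0,0,-0.12,-1.0,5.4,0,0,0,-0.15,-1.2,6.5,0,0,0,-0.18,-1.45,7.5,0,0,0,-0.182,-1.53,8.06,-0.5,0,0,-0.182,-1.53,8.06,-1.2,0,0,-0.182,-1.53,8.06,-1.8,0,0,-0.182], grip=70)

```text
time_s: 27.0
eef_pos: [0.5401, 0.1859, 0.0638]
eef_rot: [-0.0, -0.015, 1.0, -0.0]
wrist_force: [-0.0, 0.3, -0.1]
opening: 0.819
grasp_force: 0.0
```

Request:
move_arm(plan=[0,0,-0.3,0,0,0,0,0,-0.7,0,0,0,0,0,-1.0,0,0,0,0,0,-1.1,0,0,0,0,0,-1.12,0,0,0,0,0,-1.12,0,0,0])

```text
time_s: 27.75
eef_pos: [0.5412, 0.1853, 0.0094]
eef_rot: [0.001, -0.014, 1.0, 0.0]
wrist_force: [-0.2, -0.1, 0.1]
opening: 0.818
grasp_force: 0.0
```

Request:
move_arm(plan=[0,0,0,0,0,0,0,0,0,0,0,0,0,0,0,0,0,0,0,0,0,0,0,0,0,0,0,0,0,0,0,0,0,0,0,0], grip=30)

```text
time_s: 28.5
eef_pos: [0.5415, 0.1854, 0.0097]
eef_rot: [0.001, -0.014, 1.0, 0.0]
wrist_force: [-0.9, -0.2, 5.8]
opening: 0.578
grasp_force: 63.2
```

Request:
move_arm(plan=[0,0,0.7,0,0,0,0,0,1.7,0,0,0,0.1,-0.6,2.7,0,0,0.02,0.3,-1.7,3.1,0,0,0.05,0.5,-2.8,3.1,0,0,0.08,0.7,-3.9,3.1,0,0,0.11,0.9,-5.0,3.1,0,0,0.14,1.2,-6.1,3.1,0,0,0.17,1.4,-7.2,3.1,0,0,0.182,1.53,-7.9,3.1,0,0,0.182])

```text
time_s: 29.75
eef_pos: [0.6167, -0.2124, 0.1629]
eef_rot: [-0.001, -0.104, 0.995, 0.0]
wrist_force: [-0.7, 1.0, -1.5]
opening: 0.578
grasp_force: 62.8
```

Request:
move_arm(plan=[0,-0.17,-0.4,0,0,0,0,-0.17,-0.8,0,0,0,0,-0.17,-1.0,0,0,0,0,-0.17,-1.0,0,0,0,0,-0.17,-1.0,0,0,0])

```text
time_s: 30.38
eef_pos: [0.6177, -0.2176, 0.1144]
eef_rot: [0.0, -0.106, 0.994, -0.0]
wrist_force: [0.0, 0.1, -1.7]
opening: 0.573
grasp_force: 62.9
```

Request:
move_arm(plan=[0,0,-0.15,0,0,0,0,0,-0.27,0,0,0,0,0,-0.34,0,0,0,0,0,-0.37,0,0,0,0,0,-0.37,0,0,0,0,0,-0.37,0,0,0])

```text
time_s: 31.12
eef_pos: [0.6173, -0.2184, 0.0957]
eef_rot: [0.0, -0.105, 0.994, -0.0]
wrist_force: [-1.2, 0.1, 2.2]
opening: 0.574
grasp_force: 63.2
```

Request:
move_arm(plan=[0,0,0,0,0,0,0,0,0,0,0,0,0,0,0,0,0,0,0,0,0,0,0,0,0,0,0.4,0,0,0,0,0,1.0,0,0,0,0,0,1.8,0,0,0,-0.8,1,2.6,0,0,0,-1.6,2,2.6,0,0,0,-1.6,2,2.6,0,0,0], grip=66)

```text
time_s: 32.38
eef_pos: [0.5358, -0.1158, 0.2274]
eef_rot: [0.001, -0.106, 0.994, -0.0]
wrist_force: [0.6, 0.2, -0.3]
opening: 0.773
grasp_force: 0.0
```

```bash
python3 - <<'E'
from h import *
from bench import ctrl
print(ctrl.get_obs()["eef_pos"])
s=ctrl.camera("side")["pixels"][:,:,::-1];crop(s,275,245,133,150,3,"pics/t.png")
s=ctrl.camera("scene")["pixels"][:,:,::-1];crop(s,225,160,133,150,3,"pics/t2.png")
cv2.imwrite("pics/w6.png",np.hstack([cv2.imread("pics/t.png"),cv2.imread("pics/t2.png")]))
E
```

```text
[ 0.53578267 -0.11584316  0.22739659]
```

View pics/w6.png

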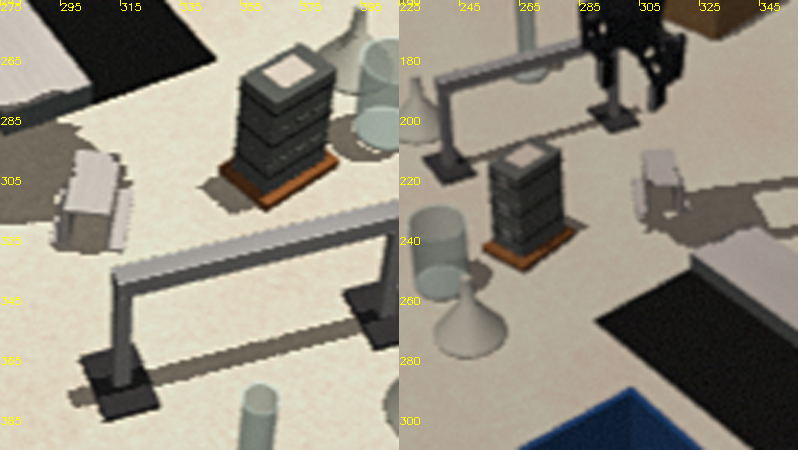

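```bash
python3 - <<'E'
from h import *
def fs(u,v,z): return onz(SI,275+(u+.5)/3-.5,245+(v+.5)/3-.5,z)[:2]
def fc(u,v,z): return onz(SC,225+(u-399+.5)/3-.5,160+(v+.5)/3-.5,z)[:2]
for n,f,P in (("si",fs,[(78,150),(119,152),(109,212),(64,208)]),("sc",fc,[(641,150),(674,150),(684,187),(648,187)])):
    Q=np.array([f(*p,.049) for p in P]); print(n,Q.round(4).tolist(),Q.mean(0).round(4))
    d=(Q[0]+Q[1]-Q[2]-Q[3])/2; print("long",np.linalg.norm(d),np.arctan2(d[1],d[0])%np.pi)
print("toplabel",fs(287,70,.132),fc(522,158,.132))
print("plinth corners si",fs(336,160,.012),fs(266,206,.012),fs(222,172,.012)," sc",fc(484,246,.012),fc(524,268,.012),fc(576,231,.012))
E
```

```text
si [[0.4328, -0.15], [0.4666, -0.1698], [0.4224, -0.2356], [0.3877, -0.2128]] [ 0.4274 -0.192 ]
long 0.07825030976136857 0.9641085203362614
sc [[0.4232, -0.2402], [0.3891, -0.2136], [0.4319, -0.1421], [0.4678, -0.1702]] [ 0.428  -0.1915]
long 0.08315559460309391 1.0179288294603532
toplabel [ 0.61722767 -0.21751031] [ 0.62222525 -0.22029839]
plinth corners si [ 0.67057548 -0.24052217] [ 0.57640149 -0.26346655] [ 0.56168338 -0.20518388]  sc [ 0.67334555 -0.23766007] [ 0.65943945 -0.17174675] [ 0.56579598 -0.19202165]
```

Request:
move_arm(plan=[-0.5,-0.3,0,0,0,0.14,-1.0,-0.6,0,0,0,0.29,-1.5,-0.9,-0.5,0,0,0.44,-2.0,-1.3,-1.0,0,0,0.6,-2.19,-1.49,-1.6,0,0,0.755,-2.19,-1.49,-2.1,0,0,0.755,-2.19,-1.49,-2.5,0,0,0.755,-2.19,-1.49,-2.5,0,0,0.755,-2.19,-1.49,-2.5,0,0,0.755], grip=72)

```text
time_s: 33.6
eef_pos: [0.4385, -0.1798, 0.1004]
eef_rot: [-0.012, -0.454, 0.891, -0.007]
wrist_force: [-0.2, 0.1, -0.1]
opening: 0.845
grasp_force: 0.0
```

```bash
python3 - <<'E'
from h import *
from bench import ctrl
o=ctrl.get_obs();print(o["eef_pos"],o["eef_rot"],o["q"])
w=ctrl.camera("wrist");print(np.array(proj(w,[.428,-.193,.049],True)))
s=ctrl.camera("side")["pixels"][:,:,::-1];crop(s,265,250,100,75,4,"pics/t.png")
cv2.imwrite("pics/w7.png",np.hstack([cv2.resize(w["pixels"][:,:,::-1],(400,300)),cv2.imread("pics/t.png")]))
E
```

```text
[ 0.43850301 -0.17981279  0.10041594] [-0.01197294 -0.45365586  0.89106722 -0.00722672] [-0.62099663  0.12781063  1.96049121 -0.03214903  1.05171945 -3.11769169]
[322.46851166 242.03960117]
```

View pics/w7.png

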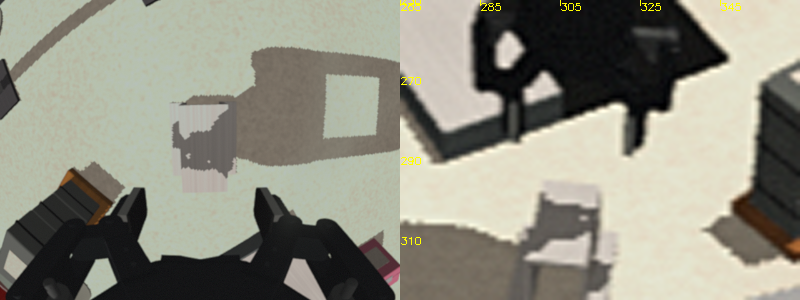

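Request:
move_arm(plan=[0,0,0.3,0,0,-0.17,0,0,0.6,0,0,-0.34,0,0,0.6,0,0,-0.51,0,0,0.6,0,0,-0.68,0,0,0.6,0,0,-0.85,0,0,0.6,0,0,-1.02,0,0,0.6,0,0,-1.19,0,0,0.6,0,0,-1.36,0,0,0.6,0,0,-1.53,0,0,0.6,0,0,-1.7])

```text
time_s: 34.95
eef_pos: [0.4383, -0.1792, 0.1307]
eef_rot: [-0.012, 0.372, 0.928, 0.005]
wrist_force: [-0.7, 0.5, -0.1]
opening: 0.843
grasp_force: 0.0
```

Request:
move_arm(plan=[0,0,0,0,0,-0.17,0,0,0,0,0,-0.34,0,0,0,0,0,-0.51,0,0,0,0,0,-0.68,0,0,0,0,0,-0.85,0,0,0,0,0,-1.02,0,0,0,0,0,-1.19,0,0,0,0,0,-1.36,0,0,0,0,0,-1.42,0,0,0,0,0,-1.42])

```text
time_s: 36.2
eef_pos: [0.4381, -0.1791, 0.1305]
eef_rot: [-0.006, 0.886, 0.464, 0.012]
wrist_force: [0.9, -0.6, 0.2]
opening: 0.843
grasp_force: 0.0
```

```bash
python3 - <<'E'
from h import *
from bench import ctrl
o=ctrl.get_obs();print(o["eef_pos"],o["eef_rot"],o["q"])
def T(phi): return R.from_matrix(np.array([[np.sin(phi),np.cos(phi),0],[-np.cos(phi),np.sin(phi),0],[0,0,-1]]))
cur=R.from_matrix(rot(o["eef_rot"]));print("tool y",cur.as_matrix()[:,1])
print("turn",(T(-.606)*cur.inv()).as_rotvec().round(4)); print("shift",((np.array([.428,-.193,.1])-o["eef_pos"])/.05).round(3))
E
```

```text
[ 0.43814859 -0.17906279  0.1305354 ] [-0.00602688  0.88578554  0.46388757  0.01248881] [-0.65882382  0.06959871  1.95225029  0.03080057  1.12048641 -0.0663021 ]
tool y [ 0.82196034 -0.569544    0.00090977]Traceback (most recent call last):
  File "<stdin>", line 6, in <module>
  File "<stdin>", line 4, in T
  File "scipy/spatial/transform/_rotation.pyx", line 1143, in scipy.spatial.transform._rotation.Rotation.from_matrix
ValueError: Non-positive determinant (left-handed or null coordinate frame) in rotation matrix 0: [[-0.56958429  0.82193292  0.        ]
 [-0.82193292 -0.56958429  0.        ]
 [ 0.          0.         -1.        ]].
```

```bash
cat >> h.py <<'E'
def T(phi): s,c=np.sin(phi),np.cos(phi); return R.from_matrix(np.array([[-s,c,0],[c,s,0],[0,0,-1]]))
def goal(phi,p):
    from bench import ctrl
    o=ctrl.get_obs(); cur=R.from_matrix(rot(o["eef_rot"]))
    print("turn",(T(phi)*cur.inv()).as_rotvec().round(4),"shift",((np.array(p)-o["eef_pos"])/.05).round(3),o["time_s"],o["opening"])
E
python3 -c "
from h import *
goal(-.606,[.428,-.193,.1])"
```

```text
turn [-0.0223  0.0165 -0.0001] shift [-0.203 -0.279 -0.611] 36.2 0.8426338037996988
```

Request:
move_arm(plan=[-0.1,-0.14,-0.3,-0.012,0.008,0,-0.2,-0.28,-0.6,-0.022,0.016,0,-0.2,-0.28,-0.6,-0.022,0.016,0,-0.2,-0.28,-0.6,-0.022,0.016,0,-0.2,-0.28,-0.6,-0.022,0.016,0])

```text
time_s: 36.83
eef_pos: [0.428, -0.1929, 0.0999]
eef_rot: [-0.0, 0.886, 0.464, 0.0]
wrist_force: [-0.2, -0.0, 0.6]
opening: 0.846
grasp_force: 0.0
```

```bash
python3 - <<'E'
from h import *
from bench import ctrl
goal(-.606,[.428,-.193,.014])
w=ctrl.camera("wrist")
g=w["pixels"][:,:,::-1].copy()
for p in ([.428,-.193,.049],):
    u,v=proj(w,p,True); cv2.circle(g,(int(u),int(v)),3,(0,0,255),-1)
d=np.array([np.cos(.965),np.sin(.965),0]);e=np.array([-d[1],d[0],0])
for i,j in((1,1),(1,-1),(-1,-1),(-1,1)):
    u,v=proj(w,np.array([.428,-.193,.049])+.04*i*d+.021*j*e,True); cv2.circle(g,(int(u),int(v)),2,(0,0,255),-1)
cv2.imwrite("pics/w8.png",g[60:480,100:540])
E
```

```text
turn [-0.001  -0.0003  0.0006] shift [ 1.000e-03 -3.000e-03 -1.719e+00] 36.825 0.8457494637245905
```

View pics/w8.png

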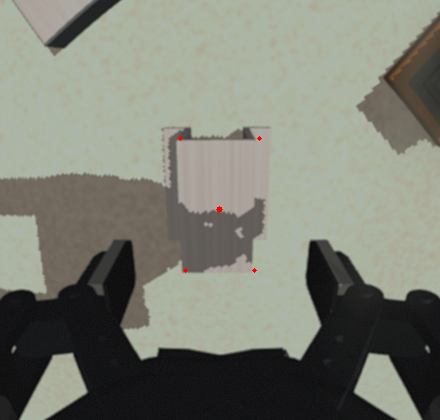

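Request:
move_arm(plan=[0,0,-0.5,0,0,0,0,0,-1.0,0,0,0,0,0,-1.4,0,0,0,0,0,-1.65,0,0,0,0,0,-1.7,0,0,0,0,0,-1.7,0,0,0])

```text
time_s: 37.62
eef_pos: [0.428, -0.1929, 0.0151]
eef_rot: [-0.0, 0.886, 0.464, 0.0]
wrist_force: [-0.7, -0.8, -0.8]
opening: 0.842
grasp_force: 0.0
```

Request:
move_arm(plan=[0,0,0,0,0,0,0,0,0,0,0,0,0,0,0,0,0,0,0,0,0,0,0,0,0,0,0,0,0,0,0,0,0,0,0,0,0,0,0,0,0,0], grip=20)

```text
time_s: 38.5
eef_pos: [0.4283, -0.1932, 0.0154]
eef_rot: [-0.0, 0.886, 0.464, 0.0]
wrist_force: [-0.4, -0.2, 6.5]
opening: 0.488
grasp_force: 61.5
```

Request:
move_arm(plan=[0,0,0.5,0,0,0,0,0,1.2,0,0,0,0,0,2.2,0,0,0,0,0,3.2,0,0,0,0,0,4.0,0,0,-0.1,0,0,4.0,0,0,-0.28,0,0,4.0,0,0,-0.46,0,0,4.0,0,0,-0.64,0,0,4.0,0,0,-0.82,0,0,4.0,0,0,-1.0])

```text
time_s: 39.75
eef_pos: [0.4273, -0.1924, 0.2143]
eef_rot: [-0.001, 1.0, -0.021, 0.0]
wrist_force: [0.0, 0.0, -1.1]
opening: 0.481
grasp_force: 61.0
```

```bash
python3 -c "
from h import *
goal(-1.737,[.485,-.397,.19])"
```

```text
turn [-0.0018  0.0003 -0.1243] shift [ 1.153 -4.091 -0.486] 39.75 0.48143293036719337
```

Request:
move_arm(plan=[0.2,-0.6,0,0,0,-0.06,0.4,-1.4,0,0,0,-0.124,0.6,-2.2,0,0,0,-0.124,0.8,-3.0,0,0,0,-0.124,1.0,-3.7,0,0,0,-0.124,1.15,-4.09,-0.2,0,0,-0.124,1.15,-4.09,-0.48,0,0,-0.124,1.15,-4.09,-0.48,0,0,-0.124,1.15,-4.09,-0.48,0,0,-0.124])

```text
time_s: 40.88
eef_pos: [0.4851, -0.3962, 0.1907]
eef_rot: [-0.001, 0.997, -0.079, 0.0]
wrist_force: [-0.1, -0.3, -0.4]
opening: 0.479
grasp_force: 61.0
```

```bash
python3 - <<'E'
from h import *
from bench import ctrl
goal(-1.737,[.485,-.397,.111])
s=ctrl.camera("side")["pixels"][:,:,::-1];crop(s,290,250,133,150,3,"pics/t.png")
s=ctrl.camera("scene")["pixels"][:,:,::-1];crop(s,215,120,133,150,3,"pics/t2.png")
cv2.imwrite("pics/w9.png",np.hstack([cv2.imread("pics/t.png"),cv2.imread("pics/t2.png")]))
E
```

```text
turn [-0.0018  0.0006 -0.0071] shift [-0.002 -0.016 -1.594] 40.875 0.4791990532887868
```

View pics/w9.png

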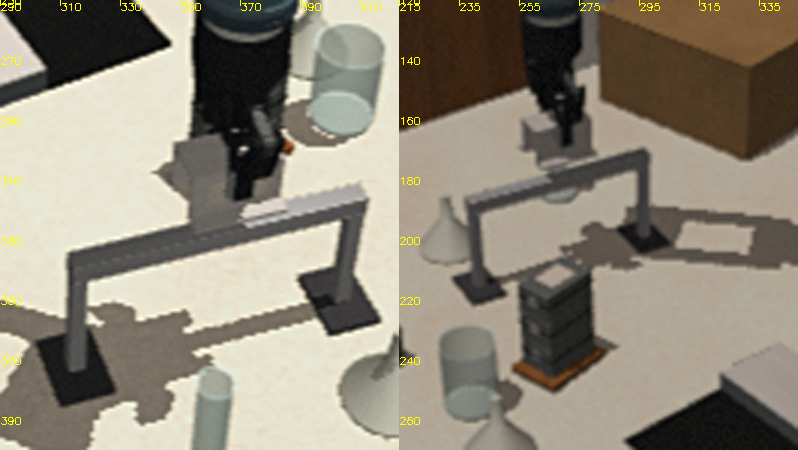

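Request:
move_arm(plan=[0,-0.015,-0.25,0,0,-0.007,0,-0.015,-0.5,0,0,-0.007,0,-0.015,-0.65,0,0,-0.007,0,-0.015,-0.8,0,0,-0.007,0,-0.015,-0.8,0,0,-0.007])

```text
time_s: 41.6
eef_pos: [0.4848, -0.3976, 0.1497]
eef_rot: [-0.001, 0.997, -0.083, -0.0]
wrist_force: [-0.0, -0.4, -1.0]
opening: 0.485
grasp_force: 61.0
```

Request:
move_arm(plan=[0,0,-0.15,0,0,0,0,0,-0.3,0,0,0,0,0,-0.45,0,0,0,0,0,-0.6,0,0,0,0,0,-0.7,0,0,0,0,0,-0.74,0,0,0,0,0,-0.76,0,0,0,0,0,-0.76,0,0,0])

```text
time_s: 42.6
eef_pos: [0.4852, -0.398, 0.1128]
eef_rot: [-0.001, 0.997, -0.083, 0.0]
wrist_force: [0.2, -0.8, -1.2]
opening: 0.484
grasp_force: 61.0
```

Request:
move_arm(plan=[0,0,-0.03,0,0,0,0,0,-0.05,0,0,0,0,0,-0.05,0,0,0,0,0,-0.05,0,0,0])

```text
time_s: 43.1
eef_pos: [0.4852, -0.398, 0.1105]
eef_rot: [-0.001, 0.997, -0.083, 0.001]
wrist_force: [-1.1, 1.1, 3.0]
opening: 0.481
grasp_force: 61.2
```

Request:
move_arm(plan=[0,0,0,0,0,0,0,0,0,0,0,0,0,0,0,0,0,0,0,0,0,0,0,0,0,0,0.4,0,0,0,0,0,1.0,0,0,0,0,0,1.8,0,0,0,0,0,2.6,0,0,0,-1,1.5,2.8,0,0,0,-2,3,2.8,0,0,0], grip=64)

```text
time_s: 44.35
eef_pos: [0.4158, -0.294, 0.2511]
eef_rot: [0.001, 0.996, -0.084, 0.002]
wrist_force: [0.5, 0.5, 1.1]
opening: 0.746
grasp_force: 0.0
```

Request:
move_arm(plan=[0,1,0,0,0,0,0,2,0,0,0,0,0,2,0,0,0,0,0,2,0,0,0,0])

```text
time_s: 44.85
eef_pos: [0.4165, -0.1949, 0.25]
eef_rot: [0.0, 0.997, -0.083, 0.001]
wrist_force: [0.1, -0.9, 0.2]
opening: 0.748
grasp_force: 0.0
```

```bash
python3 - <<'E'
from h import *
from bench import ctrl
print(ctrl.get_obs()["eef_pos"])
s=ctrl.camera("side")["pixels"][:,:,::-1];crop(s,290,250,133,150,3,"pics/t.png")
s=ctrl.camera("scene")["pixels"][:,:,::-1];crop(s,215,120,133,150,3,"pics/t2.png")
cv2.imwrite("pics/w10.png",np.hstack([cv2.imread("pics/t.png"),cv2.imread("pics/t2.png")]))
E
```

```text
[ 0.4165156  -0.19492603  0.24999422]
```

View pics/w10.png

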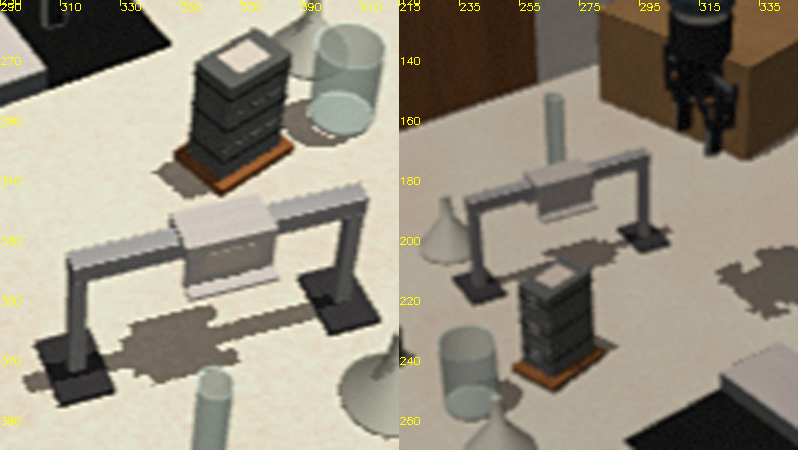

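The marker hangs astride the rail, centred. The column stands square on the plinth.

```bash
python3 -c "
from bench import ctrl
print(ctrl.hand_in())"
```

```text
the job is handed in; nothing more can be done
None
```

The job is handed in: all three cases were tipped base down onto the deck, then stacked square on the plinth, and the marker hangs on the rail; it took about 45 s, no glassware or funnel looked moved in the pictures, and the hand-in gave no verdict.

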